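# Latch the mail caddy to its bench bracket

### The job

Fasten the mail caddy to the bracket on the bench with its draw latch: hook the latch's brass loop into the steel keeper on the caddy, press the lever handle down over centre until it lies flat and the caddy is drawn up tight against the rubber bumpers, then push in the red locking button on the handle until it bottoms. Work by feel and without force, on the handle and button as well as on the caddy, and leave the saucer, flashlight, key tag and glass pebble where they are.

Things in the scene. Friction and masses are not known exactly. Their poses are not given: they have to be found in the camera images.
- bracket: Steel latch bracket fixed to the bench. Origin on the bench under the lever's hinge pin; x points to the caddy, y along the hinge pin, z up. Base plate x -92 to 26 mm, 70 mm wide, 5 mm thick; stop wall 130 mm wide, 28 mm high at x 14 to 22 mm with two rubber bumpers, faces at x = 30 mm, y = +-50 mm, 13 to 29 mm high.
- lever_hinge (a point): Middle of the hinge pin, 40 mm above the bracket's origin. The lever stays where it is left (friction 0.04 N m). With the loop hooked, pressing it takes a few N until it passes centre, 0.2 rad before flat; then the loop pulls it shut on its stop. Never press it with more than 22 N.
- handle: Lever handle: steel strip 75 x 24 x 6 mm. Origin on the hinge pin, mid-thickness; the strip runs along its own -x. Flat (closed): axes parallel to the bracket's, strip pointing away from the caddy, top 43 mm above the bench. Opening turns it about the bracket's +y, free end up and over towards the caddy, to at most 2.1 rad; it starts at 1.1 to 1.4 rad.
- handle_end (a point): Middle of the upper face's edge at the free end of the handle, 75 mm from the hinge pin.
- loop_pivot (a point): Pin in the lever on which the loop's arms swing, at x -15.7, z -3.2 mm in the handle's frame: 16 mm from the hinge pin. Tipping the lever towards the caddy moves it that way, so that the loop reaches further; pulling the loop also tips the lever.
- loop: Loop: two arms 32 mm apart, joined by a 6 mm brass cross bar with a 12 mm black ball at each end, 48 mm over both: pinch the balls, the loop turns between the fingers. Origin mid-bar, x along the arms away from the lever, y along the bar. Bar to pivot 87.5 mm, sprung: stretches at 14 N/mm, at most 6 mm. Starts about upright (within 0.4 rad), leaning on the lever; let go, it falls.
- button (a joint): Red locking button on the handle's top face, 12 mm across, centred 64 mm from the hinge pin. 0 = out, 0.004 m = fully in. It slides at about 12 N and stays where it is pushed. It sits in an 18 mm collar screwed to a height that differs each time and is not measured: the button's top is 5.5 to 19.5 mm above the handle's top face when out, 4 mm less when in. Never press it with more than 22 N.
- caddy: Loose three-slot wooden mail caddy, 0.6 to 1 kg. Origin on its underside, below the keeper's seat; x points away from the bracket. Board 12 mm thick, x -45 to 175, y +-90 mm; front rail x -45 to -37 mm, 30 mm high; slot panels from x = 85 mm on, up to 117 mm high. Home: touching the bumpers, origin at x = 75 mm in the bracket's frame; it starts 3 to 7 mm short, up to 2 mm aside.
- keeper (a point): Seat of the pulled bar's centre in the steel keeper, 40 mm above the caddy's origin. Keeper 16 mm wide (y), a groove open at the top. From this point: floor 3.5 mm below, x -3 to 7 mm; lip on the bracket's side, top 6 mm above at x -5.5 to -1.5 mm, overhanging the groove by 15 degrees; far side a ramp at 50 degrees from x = 7 mm at the floor to x = 14 mm, 5 mm above.
- saucer: White porcelain saucer, 120 mm across, 18 mm high; origin under its centre. Leave alone.
- flashlight: Black flashlight lying down, 120 mm long, 32 mm thick; origin under its middle, x along it. Leave alone.
- key_tag: Orange plastic key tag, 50 x 26 x 5 mm, flat on the bench; origin under its centre. Leave alone.
- pebble: Green glass pebble, 28 mm across, 12 mm high; origin under its centre. Leave alone.
Not all that is in view belongs to the job. There is more than one size of the bracket; the one meant has the size given above.

How it is judged:
By the outcome, as a careful person would: the job done as asked, in the order asked, and still so for the second after the job is handed in, with the robot touching nothing.
It also fails if it takes over 61 s, if anything falls off the work surface, if the arm or the gripper's body presses on something with over 40 N, if the wrist force passes 120 N, or if a joint passes its speed limit or range.

### The arm

A 7-joint arm with a two-finger parallel gripper is mounted at the origin on the work surface. World frame = base frame: x ahead of the robot, y to its left, z up, the work surface at z = 0. Lengths are in m, angles in degrees, forces in N, time in s.
With the tool pointing down it reaches from about 0.425 to 0.875 m from the base axis. Payload 4.7 kg.
Tool frame: the origin (TCP) lies midway between the tips of the shut fingers; the grasp point (between the pads) lies 19 mm behind it; z points along the fingers, x is the direction in which the jaws open and shut, and the axes are right-handed (so a half turn about z gives the same grasp; the last joint's range is limited). The gripper opens to 87 mm and grips with 3 to 60 N. Pads are 19 mm wide; open, the fingers measure 117 mm over their backs; the gripper's body (75 mm by 190 mm) begins 51 mm behind the grasp point.
Start: joints at [-67.03, 18.392, -4.016, 83.108, 1.295, 78.541, -3.26], TCP at [0.245, 0.602, 0.223] pointing down, gripper open.
Joint ranges: [-163.93, 163.93], [-17.29, 119.83], [-79.2, 71.16], [3.27, 140.29], [-89.18, 269.18], [5.43, 117.66], [-154.24, 154.24]. Speed limits (degrees/s): [147.25, 147.25, 180, 180, 180, 180, 180].

### API

Orientations are given as [roll, pitch, yaw] about the fixed x, y, z axes, in that order (R = Rz(yaw) Ry(pitch) Rx(roll)).
In Python, from cell import env gives the robot as it stands.
- The arm moves only by the tool carry_out, never from a script. Its argument "plan" is a list of rows, each an object with "grip": the closure, from 0 (fully open) to 1 (shut); "dp": the shift along the tool's x, y, z in m, a list of three; "rotation": the turn, a rotation vector about the tool's x, y, z in degrees, a list of three. In form: [{"grip": grip, "dp": [dx, dy, dz], "rotation": [wx, wy, wz]}, ...]. A call has 1 to 8 rows; each row shifts and turns the pose as measured when the row begins, along the tool's axes as they then stand; what a row does not reach is not made up. A row lasts 1/12 s, in which the tool goes at most 41.7 mm and 7.16 degrees, less where a joint would pass 70% of its speed; a pose out of reach is approached as far as the arm can. A call is refused whole if a number of a shift passes 0.0417 or a number of a turn 7.16, either way. A call with a gripper value outside its range is refused whole. The fingers move at their own pace and stop on an object; "force" is the grip in N (left out, the last holds). Time passes only in rows, so rows that do not move let the fingers close. It gives the time, the measured TCP pose, the force and the opening at its end, in the units of the state.
- env.get_obs(): the state, without advancing time (a new reading comes with each control period).
- env.read_camera(name): name is "side" or "top" or "wrist"; returns the picture (384x512x3 uint8, red, green, blue); there is no depth.
- env.camera_params(name): a dict with "fx", "fy", "cx", "cy" (pixels), "R" (3x3) and "t" (3): a world point X has camera coordinates R X + t. Camera axes: x right, y down, z forward; pixel columns grow to the right and rows downward; lengths in m; the calibration is good to about 2 mm. A picture is of the moment at which its call begins: read the wrist's pose just before it. camera_params takes no time and is no camera call; for the wrist camera it gives the pose at the moment of the call.
- env.sign_off(): hands the job in, once; it reports no verdict.
The state is a dict: "time_s": time; "qpos": joint angles; "joint_velocities": joint speeds; "effort": joint torques, N m; "tool_pos": TCP position; "tool_rot": TCP orientation; "force": force on the tool from outside, world axes, zero at the start; "wrist_torque": the same for the moment, N m; "grip_width": finger opening in m.
Only numpy, scipy, OpenCV 4.12 (cv2) and the standard library are available. Lean on these libraries where they do the work, as an engineer would, in place of code of your own. Each camera call takes 0.05 s, during which the arm holds its last target. There are 200 camera calls.

## Working session

There is one attempt and no reset: what is moved stays moved. The work goes in short steps, Python scripts to look and compute and a tool call to move; the robot and the scene stay as the last step left them, time stands still between calls to the robot, and variables do not carry over. Pictures are saved under pics/ and viewed, about 8 in all and at most 12, crops included, and the job is handed in when it is done.

Besides the shell and the picture viewer there is one more tool, called as name(argument=value, ...), one argument or row to a line, values as JSON. carry_out: Moves the arm, as the interface text tells. Its arguments: {"type":"object","properties":{"plan":{"type":"array","items":{"type":"object","properties":{"grip":{"type":"number"},"dp":{"type":"array","items":{"type":"number"}},"rotation":{"type":"array","items":{"type":"number"}}}}},"force":{"type":"number"}},"required":["plan"]}

```bash
mkdir -p pics; ls
python3 - <<'E'
from cell import env
import cv2,numpy as np
o=env.get_obs();print(o)
for n in("side","top"):
    im=env.read_camera(n);p=env.camera_params(n);print(n,p)
    cv2.imwrite(f"pics/{n}0.png",im[...,::-1])
a=cv2.imread("pics/side0.png");b=cv2.imread("pics/top0.png")
E
```

```text
pics
{'time_s': 0.0, 'qpos': array([-67.03080872,  18.43792415,  -4.01658779,  83.17321137,
         1.29416522,  78.53912793,  -3.25987661]), 'joint_velocities': array([-0.05174153,  0.00313809,  0.06759497,  0.00888575, -0.03648588,
       -0.01427339, -0.00505357]), 'effort': array([-5.05037278e-04, -4.91292286e+01, -4.03987644e-01, -3.12525845e+01,
       -6.39721518e-02,  4.38476563e-02,  1.37228412e-04]), 'tool_pos': array([0.24502115, 0.60147806, 0.22148931]), 'tool_rot': array([1.79995554e+02, 1.05067214e-01, 6.78414759e+01]), 'force': array([0.03409201, 0.01534146, 0.32639841]), 'wrist_torque': array([-0.00871788,  0.02468507,  0.02229291]), 'grip_width': 0.08670002229551485}
side {'fx': 376.19944676049005, 'fy': 376.19944676049005, 'cx': 253.53506620769954, 'cy': 182.21388906744193, 'R': array([[ 0.82277123, -0.56836334, -0.00325914],
       [-0.41135197, -0.59150265, -0.69347975],
       [ 0.39222068,  0.57191584, -0.72046874]]), 't': array([-0.47517628,  0.23572985,  0.57429085])}
top {'fx': 374.22343337231143, 'fy': 374.22343337231143, 'cx': 252.31271766004235, 'cy': 189.24909555289628, 'R': array([[-0.00334041, -0.99977245, -0.02106849],
       [-0.98318151,  0.00713068, -0.18249182],
       [ 0.18260052,  0.02010456, -0.98298161]]), 't': array([-0.05099201,  0.56827596,  0.84149019])}
```

View pics/side0.png

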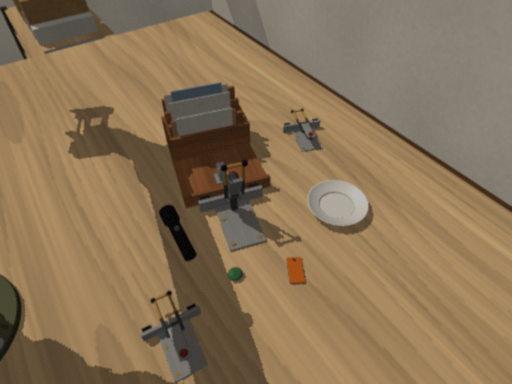

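View pics/top0.png

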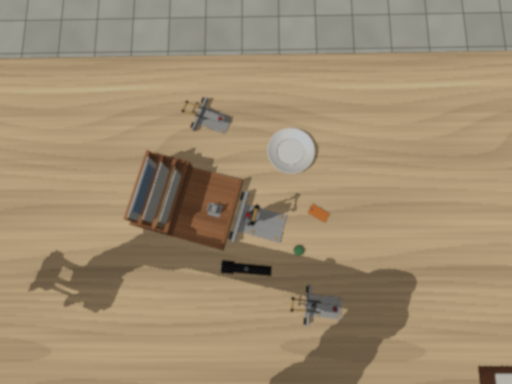

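The side view shows the caddy (170-265, 90-200) with the real bracket at about (235,205), and two smaller decoys at (175,335) and (305,130). In the top view the bracket is at about (262,222) and the caddy at (190,205). I'll enlarge that area.

Run:
```python
import cv2,numpy as np
a=cv2.imread("pics/side0.png")[150:260,170:280];b=cv2.imread("pics/top0.png")[165:255,195:305]
A=cv2.resize(a,None,fx=6.8,fy=5.4,interpolation=cv2.INTER_CUBIC) if 0 else cv2.resize(a,(594,594),interpolation=cv2.INTER_CUBIC)
B=cv2.resize(b,(726,594),interpolation=cv2.INTER_CUBIC)
def grid(I,s,x0,y0):
    for u in range(0,I.shape[1],int(10*s)):
        cv2.putText(I,str(x0+round(u/s)),(u,10),0,.35,(255,255,255),1);cv2.line(I,(u,12),(u,18),(255,255,255),1)
    for v in range(0,I.shape[0],int(10*s)):
        cv2.putText(I,str(y0+round(v/s)),(0,v+4),0,.35,(255,255,255),1);cv2.line(I,(22,v),(28,v),(255,255,255),1)
grid(A,5.4,170,150);grid(B,6.6,195,165)
cv2.imwrite("pics/sideC.png",A);cv2.imwrite("pics/topC.png",B)
```

```text
(no output)
```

View pics/sideC.png

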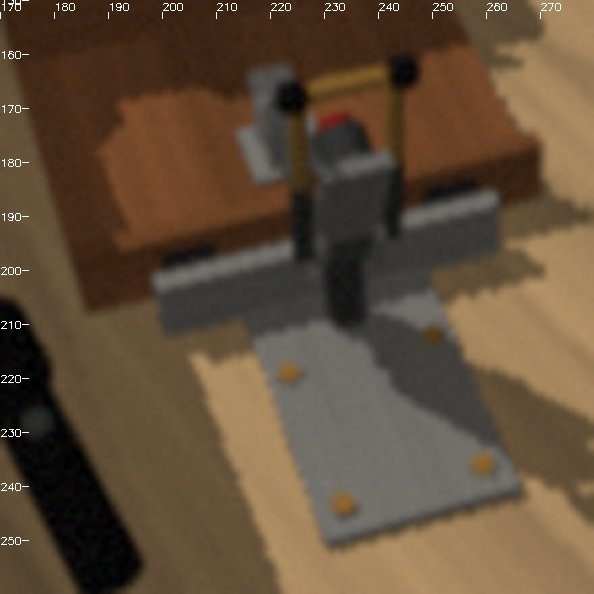

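View pics/topC.png

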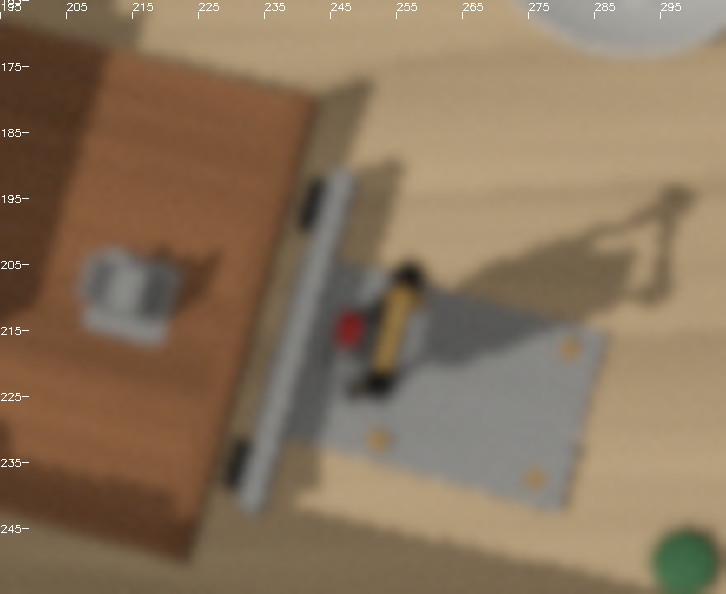

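The crops give readable corners for the plate, wall, balls, caddy and keeper, so I'll fit poses to them.

```bash
cat > h.py <<'E'
import numpy as np
from scipy.optimize import least_squares
from scipy.spatial.transform import Rotation as Ro
from cell import env
def proj(P,X):
    c=np.atleast_2d(X)@P["R"].T+P["t"]
    return np.c_[P["fx"]*c[:,0]/c[:,2]+P["cx"],P["fy"]*c[:,1]/c[:,2]+P["cy"]]
def T(p,pts):  # planar pose x,y,yaw
    pts=np.atleast_2d(pts).astype(float);c,s=np.cos(p[2]),np.sin(p[2])
    return np.c_[p[0]+c*pts[:,0]-s*pts[:,1],p[1]+s*pts[:,0]+c*pts[:,1],pts[:,2]]
def rt(th): # lever opening angle th: handle frame rotated about +y by th
    return Ro.from_euler('y',th).as_matrix()
def tri(obs): # list of (P,uv)
    f=lambda X:np.concatenate([proj(P,X)[0]-uv for P,uv in obs])
    r=least_squares(f,[.55,.05,.05]);return r.x,r.fun
E
python3 - <<'E'
from h import *
S=env.camera_params("side");Tp=env.camera_params("top")
s=lambda u,v:np.array([(u+.5)/5.4-.5+170,(v+.5)/5.4-.5+150])
t=lambda u,v:np.array([(u+.5)/6.6-.5+195,(v+.5)/6.6-.5+165])
mm=lambda *a:np.array(a)/1e3
B=[(Tp,t(607,333),mm(-92,-35,5)),(Tp,t(567,510),mm(-92,35,5)),(Tp,t(355,175),mm(14,-65,28)),(Tp,t(333,170),mm(22,-65,28)),(Tp,t(262,512),mm(14,65,28)),(Tp,t(240,507),mm(22,65,28)),
(S,s(328,540),mm(-92,35,5)),(S,s(520,487),mm(-92,-35,5)),(S,s(160,292),mm(14,65,28)),(S,s(500,206),mm(14,-65,28))]
f=lambda p:np.concatenate([proj(P,T(p,X))[0]-uv for P,uv,X in B])
r=least_squares(f,[.45,.0,1.4]);b=r.x;print("bracket",b,np.degrees(b[2]));print(r.fun.reshape(-1,2).round(1).tolist())
C=[(Tp,t(317,97),mm(-45,-90,30)),(Tp,t(188,562),mm(-45,90,30))]
f=lambda p:np.concatenate([proj(P,T(p,X))[0]-uv for P,uv,X in C])
r=least_squares(f,[.45,.1,b[2]]);print("caddy",r.x,np.degrees(r.x[2]),r.fun.round(1))
def tob(X):
    c,q=np.cos(b[2]),np.sin(b[2]);d=np.array(X)-[b[0],b[1],0];return np.array([c*d[0]+q*d[1],-q*d[0]+c*d[1],d[2]])*1e3
print("caddy in bracket",tob([*r.x[:2],0]).round(1))
for n,us,ut in(("ball+",s(291,97),t(379,383)),("ball-",s(403,71),t(409,277))):
    X,fu=tri([(S,us),(Tp,ut)]);print(n,X.round(4),tob(X).round(1),fu.round(1))
for th in(1.1,1.2,1.3,1.4):
    X=(rt(th)@np.array([[-75,12,3],[-75,-12,3],[-75,12,-3],[-75,-12,-3],[-64,0,10],[-64,0,22],[-15.7,0,-3.2]]).T).T/1e3+[0,0,.04]
    print(th,"side crop",((proj(S,T(b,X))-[170,150])*5.4).round(0).tolist(),"top",((proj(Tp,T(b,X))-[195,165])*6.6).round(0).tolist(),"piv",(X[-1]*1e3).round(1))
print("cams",-S["R"].T@S["t"],-Tp["R"].T@Tp["t"])
E
```

```text
bracket [ 0.50170837 -0.04102211  1.30080671] 74.5307344642491
[[0.6, 0.1], [-0.5, 0.8], [0.4, -0.1], [0.6, -0.2], [0.1, 0.5], [0.2, 0.4], [-0.1, 0.0], [0.8, -0.8], [-0.5, -0.5], [0.2, -0.9]]
caddy [0.52355032 0.03681601 1.30655423] 74.86004330410812 [ 0.2 -0.6 -0.2  0.6]
caddy in bracket [80.8 -0.3  0. ]
ball+ [ 0.4795 -0.0546  0.1376] [-19.   17.8 137.6] [ 0.3 -0.  -0.1  0.3]
ball- [ 0.5143 -0.0646  0.1377] [-19.4 -18.4 137.7] [ 0.  -0.  -0.   0.1]
1.1 side crop [[324.0, 183.0], [396.0, 165.0], [329.0, 200.0], [401.0, 182.0], [350.0, 164.0], [340.0, 131.0], [347.0, 243.0]] top [[418.0, 384.0], [436.0, 314.0], [433.0, 389.0], [452.0, 319.0], [395.0, 342.0], [364.0, 332.0], [369.0, 350.0]] piv [-10.    0.   52.5]
1.2 side crop [[317.0, 162.0], [389.0, 144.0], [323.0, 178.0], [394.0, 160.0], [344.0, 148.0], [334.0, 116.0], [346.0, 239.0]] top [[397.0, 377.0], [416.0, 308.0], [414.0, 382.0], [432.0, 313.0], [377.0, 337.0], [344.0, 327.0], [366.0, 349.0]] piv [-8.7  0.  53.5]
1.3 side crop [[310.0, 142.0], [382.0, 125.0], [316.0, 158.0], [387.0, 140.0], [339.0, 132.0], [328.0, 102.0], [345.0, 234.0]] top [[376.0, 371.0], [395.0, 301.0], [393.0, 376.0], [412.0, 307.0], [359.0, 332.0], [325.0, 321.0], [362.0, 347.0]] piv [-7.3  0.  54.3]
1.4 side crop [[304.0, 124.0], [375.0, 107.0], [309.0, 138.0], [380.0, 121.0], [333.0, 118.0], [322.0, 91.0], [343.0, 230.0]] top [[355.0, 365.0], [374.0, 295.0], [372.0, 370.0], [391.0, 300.0], [340.0, 326.0], [306.0, 317.0], [358.0, 346.0]] piv [-5.8  0.  54.9]
cams [ 0.26268056 -0.45908398  0.57568383] [ 0.40489154 -0.07195039  0.92980077]
```

```bash
cat >> h.py <<'E'
BR=np.array([.5017,-.0410,1.3008])
def bw(x,z,y=0): return T(BR,[[x/1e3,y/1e3,z/1e3]])[0]   # bracket mm -> world m
def wb(X):
    c,q=np.cos(BR[2]),np.sin(BR[2]);d=np.array(X)-[BR[0],BR[1],0];return (np.array([c*d[0]+q*d[1],-q*d[0]+c*d[1],d[2]])*1e3).round(1)
def rows(p1,rpy,n):
    o=env.get_obs();p=o["tool_pos"];R0=Ro.from_euler('xyz',o["tool_rot"],degrees=True);R1=Ro.from_euler('xyz',rpy,degrees=True)
    w=(R0.inv()*R1).as_rotvec(degrees=True)/n;d=(np.array(p1)-p)/n
    for i in range(n): print((R0*Ro.from_rotvec(w*i,degrees=True)).inv().apply(d).round(4).tolist(),w.round(2).tolist())
def st():
    o=env.get_obs();print("t%.2f"%o["time_s"],"brk",wb(o["tool_pos"]),"rot",o["tool_rot"].round(2),"F",o["force"].round(2),"w",round(o["grip_width"]*1e3,2))
E
python3 -c "
from h import *
rows([*bw(-19,0)[:2],.2],[180,0,-15.5],20)"
```

```text
[-0.0259, 0.0241, 0.0011] [0.0, 0.0, 4.17]
[-0.024, 0.0259, 0.0011] [0.0, 0.0, 4.17]
[-0.0221, 0.0276, 0.0011] [0.0, 0.0, 4.17]
[-0.02, 0.0291, 0.0011] [0.0, 0.0, 4.17]
[-0.0179, 0.0305, 0.0011] [0.0, 0.0, 4.17]
[-0.0156, 0.0317, 0.0011] [0.0, 0.0, 4.17]
[-0.0132, 0.0328, 0.0011] [0.0, 0.0, 4.17]
[-0.0108, 0.0337, 0.0011] [0.0, 0.0, 4.17]
[-0.0083, 0.0344, 0.0011] [0.0, 0.0, 4.17]
[-0.0058, 0.0349, 0.0011] [0.0, 0.0, 4.17]
[-0.0033, 0.0352, 0.0011] [0.0, 0.0, 4.17]
[-0.0007, 0.0353, 0.0011] [0.0, 0.0, 4.17]
[0.0019, 0.0353, 0.0011] [0.0, 0.0, 4.17]
[0.0044, 0.0351, 0.0011] [0.0, 0.0, 4.17]
[0.007, 0.0347, 0.0011] [0.0, 0.0, 4.17]
[0.0095, 0.0341, 0.0011] [0.0, 0.0, 4.17]
[0.0119, 0.0333, 0.0011] [0.0, 0.0, 4.17]
[0.0143, 0.0323, 0.0011] [0.0, 0.0, 4.17]
[0.0166, 0.0312, 0.0011] [0.0, 0.0, 4.17]
[0.0188, 0.0299, 0.0011] [0.0, 0.0, 4.17]
```

carry_out(
  plan=[
    {"grip": 0, "dp": [-0.026, 0.024, 0], "rotation": [0, 0, 4.2]},
    {"grip": 0, "dp": [-0.024, 0.026, 0], "rotation": [0, 0, 4.2]},
    {"grip": 0, "dp": [-0.022, 0.028, 0], "rotation": [0, 0, 4.2]},
    {"grip": 0, "dp": [-0.02, 0.029, 0], "rotation": [0, 0, 4.2]},
    {"grip": 0, "dp": [-0.018, 0.031, 0], "rotation": [0, 0, 4.2]},
    {"grip": 0, "dp": [-0.016, 0.032, 0], "rotation": [0, 0, 4.2]},
    {"grip": 0, "dp": [-0.013, 0.033, 0], "rotation": [0, 0, 4.2]},
    {"grip": 0, "dp": [-0.011, 0.034, 0], "rotation": [0, 0, 4.2]},
  ],
)

```text
time_s: 0.77
tool_pos: [0.3397, 0.33, 0.2142]
tool_rot: [-180.0, 0.7, 33.7]
force: [0.5, 0.6, 0.2]
grip_width: 0.0871
```

carry_out(
  plan=[
    {"grip": 0, "dp": [-0.008, 0.034, 0], "rotation": [0, 0, 4.2]},
    {"grip": 0, "dp": [-0.006, 0.035, 0], "rotation": [0, 0, 4.2]},
    {"grip": 0, "dp": [-0.003, 0.035, 0], "rotation": [0, 0, 4.2]},
    {"grip": 0, "dp": [-0.001, 0.035, 0], "rotation": [0, 0, 4.2]},
    {"grip": 0, "dp": [0.002, 0.035, 0], "rotation": [0, 0, 4.2]},
    {"grip": 0, "dp": [0.004, 0.035, 0], "rotation": [0, 0, 4.2]},
    {"grip": 0, "dp": [0.007, 0.035, 0], "rotation": [0, 0, 4.2]},
    {"grip": 0, "dp": [0.01, 0.034, 0], "rotation": [0, 0, 4.2]},
  ],
)

```text
time_s: 1.43
tool_pos: [0.4324, 0.0483, 0.2126]
tool_rot: [179.7, 0.7, -1.6]
force: [1.3, 0.8, -0.7]
grip_width: 0.0866
```

```bash
python3 -c "
from h import *
st();rows([*bw(-19,0)[:2],.2],[180,0,-15.5],6)"
```

```text
t1.43 brk [ 67.6  90.6 212.6] rot [179.69   0.69  -1.63] F [ 1.31  0.78 -0.69] w 86.62
[0.0112, 0.0176, 0.0021] [0.07, 0.11, 2.31]
[0.0119, 0.0172, 0.0021] [0.07, 0.11, 2.31]
[0.0126, 0.0167, 0.0021] [0.07, 0.11, 2.31]
[0.0133, 0.0161, 0.0021] [0.07, 0.11, 2.31]
[0.0139, 0.0156, 0.0021] [0.07, 0.11, 2.31]
[0.0145, 0.015, 0.0021] [0.07, 0.11, 2.31]
```

carry_out(
  plan=[
    {"grip": 0, "dp": [0.011, 0.018, 0.002], "rotation": [0, 0.1, 2.3]},
    {"grip": 0, "dp": [0.012, 0.017, 0.002], "rotation": [0, 0.1, 2.3]},
    {"grip": 0, "dp": [0.013, 0.017, 0.002], "rotation": [0, 0.1, 2.3]},
    {"grip": 0, "dp": [0.013, 0.016, 0.002], "rotation": [0, 0.1, 2.3]},
    {"grip": 0, "dp": [0.014, 0.016, 0.002], "rotation": [0, 0.1, 2.3]},
    {"grip": 0, "dp": [0.014, 0.015, 0.002], "rotation": [0, 0.1, 2.3]},
    {"grip": 0, "dp": [0, 0, 0], "rotation": [0, 0, 0]},
  ],
)

```text
time_s: 2.02
tool_pos: [0.4962, -0.077, 0.1993]
tool_rot: [179.5, -0.1, -17.2]
force: [-1.2, -0.2, 0.8]
grip_width: 0.0871
```

```bash
python3 -c "
from h import *
import cv2
st();rows([*bw(-19,0)[:2],.1186],[180,0,-15.5],6)
P=env.camera_params('wrist');im=env.read_camera('wrist')
cv2.imwrite('pics/w1.png',im[...,::-1])
for q in((-19,137.6,18),(-19,137.6,-18),(81,40,0),(14,28,65),(14,28,-65)): print(q,proj(P,bw(q[0],q[1],q[2])).round(0))"
```

```text
t2.02 brk [-36.2  -4.3 199.3] rot [ 1.795e+02 -6.000e-02 -1.715e+01] F [-1.23 -0.21  0.85] w 87.06
[-0.0008, -0.003, 0.0134] [0.08, -0.01, -0.28]
[-0.0008, -0.0029, 0.0134] [0.08, -0.01, -0.28]
[-0.0008, -0.0029, 0.0134] [0.08, -0.01, -0.28]
[-0.0008, -0.0029, 0.0134] [0.08, -0.01, -0.28]
[-0.0007, -0.0029, 0.0134] [0.08, -0.01, -0.28]
[-0.0007, -0.0029, 0.0135] [0.08, -0.01, -0.28]
(-19, 137.6, 18) [[229. 184.]]
(-19, 137.6, -18) [[277. 183.]]
(81, 40, 0) [[251.  52.]]
(14, 28, 65) [[191. 125.]]
(14, 28, -65) [[316. 121.]]
```

View pics/w1.png

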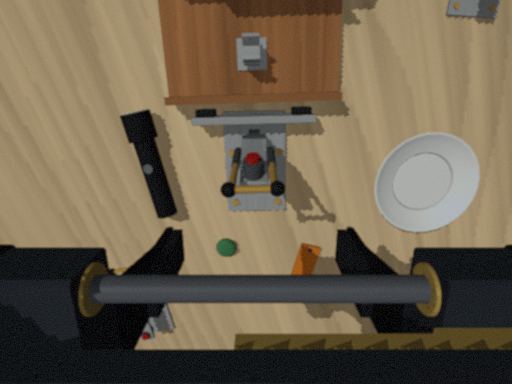

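```bash
python3 -c "
from h import *
S=env.camera_params('side');Tp=env.camera_params('top');W=env.camera_params('wrist')
print(wb(-W['R'].T@W['t']))
s=lambda u,v:np.array([(u+.5)/5.4-.5+170,(v+.5)/5.4-.5+150])
t=lambda u,v:np.array([(u+.5)/6.6-.5+195,(v+.5)/6.6-.5+165])
for us,ut,w in((s(291,97),t(379,383),(228.5,190)),(s(403,71),t(409,277),(277.5,188))):
  X,f=tri([(S,us),(Tp,ut),(W,np.array(w))]);print(wb(X),f.round(1))
  X,f=tri([(S,us),(W,np.array(w))]);print(wb(X),f.round(1))
for q in((-92,5,35),(-92,5,-35)): print(q,proj(W,bw(q[0],q[1],q[2])).round(0))
"
```

```text
[ 49.5  -5.4 361.1]
[-20.9  19.1 140.5] [-0.3 -0.4  0.5  1.   0.4 -0.2]
[-21.2  19.3 140. ] [-0.4  0.   0.2  0. ]
[-20.6 -17.1 139.5] [-0.5 -0.1  0.4  0.7  0.4 -0.1]
[-20.8 -17.  139.2] [-0.5  0.1  0.2  0. ]
(-92, 5, 35) [[229. 212.]]
(-92, 5, -35) [[287. 210.]]
```

The wrist view shows the balls at (229,190) and (277,188), the keeper at (252,52) and the red button at (253,158). Fused, the bar comes out at bracket (-21, 0.8, 140). Next I descend onto the balls.

```bash
python3 -c "
from h import *
rows(bw(-21,122,0.8),[180,0,-15.5],6)"
```

```text
[-0.0007, -0.0023, 0.0129] [0.07, 0.01, -0.25]
[-0.0007, -0.0023, 0.0129] [0.07, 0.01, -0.25]
[-0.0007, -0.0023, 0.0129] [0.07, 0.01, -0.25]
[-0.0007, -0.0023, 0.0129] [0.07, 0.01, -0.25]
[-0.0007, -0.0023, 0.0129] [0.07, 0.01, -0.25]
[-0.0007, -0.0023, 0.0129] [0.07, 0.01, -0.25]
```

carry_out(
  plan=[
    {"grip": 0, "dp": [-0.0008, -0.0025, 0], "rotation": [0.1, 0, -0.3]},
    {"grip": 0, "dp": [-0.0008, -0.0025, 0.013], "rotation": [0.1, 0, -0.3]},
    {"grip": 0, "dp": [-0.0008, -0.0025, 0.013], "rotation": [0.1, 0, -0.3]},
    {"grip": 0, "dp": [-0.0008, -0.0025, 0.013], "rotation": [0.1, 0, -0.3]},
    {"grip": 0, "dp": [-0.0008, -0.0025, 0.013], "rotation": [0.1, 0, -0.3]},
    {"grip": 0, "dp": [-0.0007, -0.0025, 0.013], "rotation": [0, 0, -0.3]},
    {"grip": 0, "dp": [0, 0, 0], "rotation": [0, 0, 0]},
  ],
)

```text
time_s: 2.65
tool_pos: [0.4928, -0.0494, 0.1318]
tool_rot: [-179.6, 0.2, -14.3]
force: [-0.4, 0.3, -0.1]
grip_width: 0.0868
```

```bash
python3 -c "
from h import *
st();rows(bw(-21,121,0.8),[180,0,-15.5],2)"
```

```text
t2.65 brk [-10.5   6.4 131.8] rot [-1.7959e+02  1.7000e-01 -1.4270e+01] F [-0.38  0.26 -0.1 ] w 86.82
[0.0027, 0.0054, 0.0053] [-0.2, 0.09, 0.61]
[0.0027, 0.0053, 0.0054] [-0.2, 0.09, 0.61]
```

carry_out(
  plan=[
    {"grip": 0, "dp": [0.003, 0.005, 0.005], "rotation": [-0.2, 0, 0.6]},
    {"grip": 0, "dp": [0.002, 0.004, 0.004], "rotation": [-0.1, 0, 0.3]},
    {"grip": 0, "dp": [0, 0, 0], "rotation": [0, 0, 0]},
    {"grip": 0, "dp": [0, 0, 0], "rotation": [0, 0, 0]},
  ],
)

```text
time_s: 2.98
tool_pos: [0.4956, -0.0575, 0.1232]
tool_rot: [-179.8, 0.2, -15.0]
force: [-0.4, 0.7, 0.1]
grip_width: 0.0868
```

```bash
python3 -c "
from h import *
st();rows(bw(-21,121,0.8),[180,0,-15.5],1)"
```

```text
t2.98 brk [-17.5   1.5 123.2] rot [-1.7983e+02  1.6000e-01 -1.4960e+01] F [-0.36  0.7   0.07] w 86.85
[0.0006, 0.0035, 0.0022] [-0.17, 0.16, 0.54]
```

carry_out(
  plan=[
    {"grip": 0, "dp": [0.0006, 0.0035, 0.002], "rotation": [-0.2, 0.2, 0.5]},
    {"grip": 0.3, "dp": [0, 0, 0], "rotation": [0, 0, 0]},
    {"grip": 0.8, "dp": [0, 0, 0], "rotation": [0, 0, 0]},
    {"grip": 0.8, "dp": [0, 0, 0], "rotation": [0, 0, 0]},
    {"grip": 0.8, "dp": [0, 0, 0], "rotation": [0, 0, 0]},
    {"grip": 0.8, "dp": [0, 0, 0], "rotation": [0, 0, 0]},
  ],
  force=8,
)

```text
time_s: 3.48
tool_pos: [0.4966, -0.0622, 0.123]
tool_rot: [-180.0, -0.2, -15.6]
force: [-0.5, -0.4, -0.7]
grip_width: 0.0614
```

```bash
python3 -c "
from h import *
st()"
```

```text
t3.48 brk [-21.8  -0.8 123. ] rot [-179.98   -0.25  -15.6 ] F [-0.45 -0.37 -0.65] w 61.36
```

carry_out(
  plan=[
    {"grip": 0.8, "dp": [-0.001, 0, 0.001], "rotation": [0, 0, 0]},
    {"grip": 0.8, "dp": [0, 0, 0], "rotation": [0, 0, 0]},
    {"grip": 0.8, "dp": [0, 0, 0], "rotation": [0, 0, 0]},
    {"grip": 0.8, "dp": [0, 0, 0], "rotation": [0, 0, 0]},
    {"grip": 0.8, "dp": [0, 0, 0], "rotation": [0, 0, 0]},
  ],
)

```text
time_s: 3.9
tool_pos: [0.4957, -0.0618, 0.1221]
tool_rot: [-180.0, -0.3, -15.6]
force: [0.9, 0.4, 0.3]
grip_width: 0.0467
```

```bash
python3 -c "
from h import *
import cv2
st();cv2.imwrite('pics/w2.png',env.read_camera('wrist')[60:384,100:420,::-1])"
```

```text
t3.90 brk [-21.7   0.3 122.1] rot [-179.97   -0.27  -15.59] F [0.89 0.43 0.3 ] w 46.65
```

View pics/w2.png

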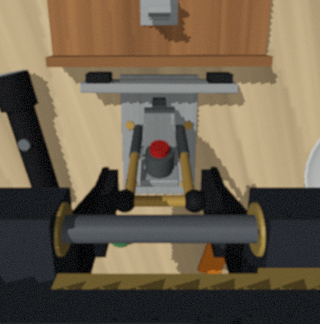

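The fingers hold both balls, at crop (125,200) and (195,200). Next I swing the loop over in an arc and tip the lever with it.

```bash
cat >> h.py <<'E'
def arc(a0,a1,th0,th1,n):  # bar-bracket waypoints -> tool-frame dp mm (tool y=-x, z=-z)
    o=wb(env.get_obs()["tool_pos"]);p=np.array([o[0],o[2]+17.7])
    for k in range(1,n+1):
        a=np.radians(a0+(a1-a0)*k/n);th=th0+(th1-th0)*k/n
        b=np.array([-16*np.cos(th-.2)+87.5*np.sin(a),40+16*np.sin(th-.2)+87.5*np.cos(a)]);d=b-p;p=b
        print("y%.1f z%.1f"%(-d[0],-d[1]),end=" | ")
    print("end bar",p.round(1),"yoff",o[1])
E
python3 -c "
from h import *
arc(-8,25,1.12,1.2,8)
arc(25,60,1.2,1.4,8)"
```

```text
y-6.2 z-0.3 | y-6.4 z-0.3 | y-6.4 z0.2 | y-6.4 z0.6 | y-6.3 z1.1 | y-6.2 z1.5 | y-6.1 z1.9 | y-5.9 z2.4 | end bar [ 28.3 132.8] yoff 0.3
y-56.3 z9.9 | y-6.0 z3.3 | y-5.8 z3.7 | y-5.4 z4.1 | y-5.1 z4.5 | y-4.7 z4.9 | y-4.3 z5.2 | y-3.9 z5.5 | end bar [70.  98.7] yoff 0.3
```

carry_out(
  plan=[
    {"grip": 0.8, "dp": [0, -0.006, 0], "rotation": [0, 0, 0]},
    {"grip": 0.8, "dp": [0, -0.006, 0], "rotation": [0, 0, 0]},
    {"grip": 0.8, "dp": [0, -0.006, 0], "rotation": [0, 0, 0]},
    {"grip": 0.8, "dp": [0, -0.006, 0.0005], "rotation": [0, 0, 0]},
    {"grip": 0.8, "dp": [0, -0.006, 0.001], "rotation": [0, 0, 0]},
    {"grip": 0.8, "dp": [0, -0.006, 0.0015], "rotation": [0, 0, 0]},
    {"grip": 0.8, "dp": [0, 0, 0], "rotation": [0, 0, 0]},
  ],
)

```text
time_s: 4.53
tool_pos: [0.5064, -0.0228, 0.1185]
tool_rot: [-180.0, -0.3, -15.5]
force: [1.5, 0.7, -1.0]
grip_width: 0.0468
```

```bash
python3 -c "
from h import *
st()
arc(15,30,1.2,1.25,5)"
```

```text
t4.53 brk [ 18.8   0.3 118.5] rot [-179.98   -0.27  -15.52] F [ 1.52  0.69 -0.98] w 46.84
y0.3 z-0.6 | y-4.5 z1.4 | y-4.4 z1.7 | y-4.3 z1.9 | y-4.2 z2.1 | end bar [ 35.8 129.7] yoff 0.3
```

```bash
python3 -c "
from h import *
arc(17.5,55,1.2,1.4,8)"
```

```text
y-5.9 z1.5 | y-6.9 z2.8 | y-6.6 z3.3 | y-6.3 z3.8 | y-6.0 z4.3 | y-5.6 z4.7 | y-5.2 z5.2 | y-4.7 z5.5 | end bar [ 65.9 105.1] yoff 0.3
```

carry_out(
  plan=[
    {"grip": 0.8, "dp": [0, -0.005, 0.0015], "rotation": [0, 0, 0]},
    {"grip": 0.8, "dp": [0, -0.006, 0.002], "rotation": [0, 0, 0]},
    {"grip": 0.8, "dp": [0, -0.006, 0.0025], "rotation": [0, 0, 0]},
    {"grip": 0.8, "dp": [0, -0.006, 0.003], "rotation": [0, 0, 0]},
    {"grip": 0.8, "dp": [0, -0.006, 0.0035], "rotation": [0, 0, 0]},
    {"grip": 0.8, "dp": [0, -0.005, 0.004], "rotation": [0, 0, 0]},
    {"grip": 0.8, "dp": [0, 0, 0], "rotation": [0, 0, 0]},
  ],
)

```text
time_s: 5.12
tool_pos: [0.5158, 0.0112, 0.0985]
tool_rot: [179.8, -0.2, -15.6]
force: [2.4, -1.0, -1.3]
grip_width: 0.0471
```

```bash
python3 -c "
from h import *
st()
arc(47,80,1.35,1.7,8)"
```

```text
t5.12 brk [54.   0.3 98.5] rot [179.77  -0.22 -15.58] F [ 2.41 -1.04 -1.31] w 47.07
y-8.2 z6.4 | y-4.4 z4.8 | y-4.1 z5.1 | y-3.7 z5.3 | y-3.3 z5.6 | y-2.9 z5.8 | y-2.4 z6.0 | y-2.0 z6.1 | end bar [85.  71.2] yoff 0.3
```

carry_out(
  plan=[
    {"grip": 0.8, "dp": [0, -0.005, 0.004], "rotation": [0, 0, 0]},
    {"grip": 0.8, "dp": [0, -0.005, 0.005], "rotation": [0, 0, 0]},
    {"grip": 0.8, "dp": [0, -0.004, 0.005], "rotation": [0, 0, 0]},
    {"grip": 0.8, "dp": [0, -0.004, 0.005], "rotation": [0, 0, 0]},
    {"grip": 0.8, "dp": [0, -0.004, 0.006], "rotation": [0, 0, 0]},
    {"grip": 0.8, "dp": [0, -0.003, 0.006], "rotation": [0, 0, 0]},
    {"grip": 0.8, "dp": [0, -0.002, 0.005], "rotation": [0, 0, 0]},
    {"grip": 0.8, "dp": [0, 0, 0], "rotation": [0, 0, 0]},
  ],
)

```text
time_s: 5.78
tool_pos: [0.5234, 0.0381, 0.0581]
tool_rot: [179.6, -0.2, -15.6]
force: [1.0, -2.7, -0.2]
grip_width: 0.0466
```

```bash
python3 -c "
from h import *
import cv2
st();W=env.camera_params('wrist');im=env.read_camera('wrist')
cv2.imwrite('pics/w3.png',cv2.resize(im[0:330,120:400,::-1],None,fx=1.8,fy=1.8))
for q in((80.8,46,8),(80.8,46,-8)): print(proj(W,bw(*q)).round(0))"
```

```text
t5.78 brk [82.   0.1 58.1] rot [179.64  -0.18 -15.65] F [ 0.98 -2.71 -0.17] w 46.59
[[246. 236.]]
[[273. 235.]]
```

View pics/w3.png

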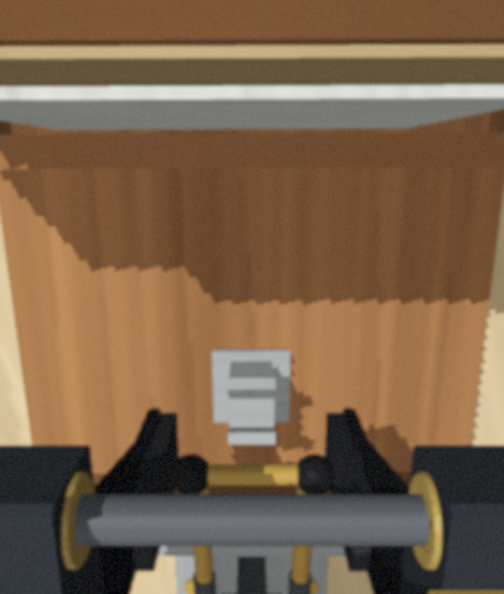

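```bash
python3 -c "
from h import *
W=env.camera_params('wrist');print('cam',wb(-W['R'].T@W['t']))
for x,z in((75.3,46),(79.3,46),(87.8,36.5),(94.8,45),(82,75.8)): print(x,z,proj(W,bw(x,z,0)).round(1))"
```

```text
cam [165.7   0.3 220.6]
75.3 46 [[259.4 243.1]]
79.3 46 [[259.4 237.3]]
87.8 36.5 [[259.3 218.4]]
94.8 45 [[259.3 213.1]]
82 75.8 [[259.6 258.2]]
```

The wrist view shows the bar (crop 253,475) centred laterally on the keeper (252,390) and short of it, over the lip. I'll go past the lip and then down.

carry_out(
  plan=[
    {"grip": 0.8, "dp": [0, -0.002, 0.004], "rotation": [0, 0, 0]},
    {"grip": 0.8, "dp": [0, -0.002, 0.004], "rotation": [0, 0, 0]},
    {"grip": 0.8, "dp": [0, -0.0015, 0.004], "rotation": [0, 0, 0]},
    {"grip": 0.8, "dp": [0, -0.001, 0.003], "rotation": [0, 0, 0]},
    {"grip": 0.8, "dp": [0, 0, 0], "rotation": [0, 0, 0]},
    {"grip": 0.8, "dp": [0, 0, 0], "rotation": [0, 0, 0]},
  ],
)

```text
time_s: 6.33
tool_pos: [0.5252, 0.0436, 0.0424]
tool_rot: [179.6, -0.2, -15.8]
force: [0.3, -2.7, -0.6]
grip_width: 0.0467
```

```bash
python3 -c "
from h import *
st()"
```

```text
t6.33 brk [87.8 -0.1 42.4] rot [ 1.7962e+02 -1.6000e-01 -1.5760e+01] F [ 0.27 -2.7  -0.61] w 46.7
```

carry_out(
  plan=[
    {"grip": 0.8, "dp": [0, 0, 0.003], "rotation": [0, 0, 0]},
    {"grip": 0.8, "dp": [0, 0, 0.003], "rotation": [0, 0, 0]},
    {"grip": 0.8, "dp": [0, 0, 0.002], "rotation": [0, 0, 0]},
    {"grip": 0.8, "dp": [0, 0, 0.002], "rotation": [0, 0, 0]},
    {"grip": 0.8, "dp": [0, 0, 0], "rotation": [0, 0, 0]},
  ],
)

```text
time_s: 6.75
tool_pos: [0.5256, 0.0448, 0.032]
tool_rot: [179.8, -0.2, -15.7]
force: [0.7, -3.0, 0.3]
grip_width: 0.0466
```

```bash
python3 -c "
from h import *
st()"
```

```text
t6.75 brk [89.1 -0.2 32. ] rot [179.75  -0.18 -15.73] F [ 0.65 -3.05  0.32] w 46.61
```

carry_out(
  plan=[
    {"grip": 0.8, "dp": [0, 0.001, 0.002], "rotation": [0, 0, 0]},
    {"grip": 0.8, "dp": [0, 0.001, 0.002], "rotation": [0, 0, 0]},
    {"grip": 0.8, "dp": [0, 0.0005, 0.0015], "rotation": [0, 0, 0]},
    {"grip": 0.8, "dp": [0, 0, 0], "rotation": [0, 0, 0]},
  ],
)

```text
time_s: 7.08
tool_pos: [0.5255, 0.0442, 0.0263]
tool_rot: [179.9, -0.2, -15.7]
force: [0.1, -1.2, 0.2]
grip_width: 0.0468
```

```bash
python3 -c "
from h import *
st()"
```

```text
t7.08 brk [88.4 -0.2 26.3] rot [179.9   -0.21 -15.67] F [ 0.06 -1.2   0.16] w 46.83
```

carry_out(
  plan=[
    {"grip": 0.8, "dp": [0, 0.001, 0.001], "rotation": [0, 0, 0]},
    {"grip": 0.8, "dp": [0, 0.001, 0.001], "rotation": [0, 0, 0]},
    {"grip": 0.8, "dp": [0, 0.001, 0.001], "rotation": [0, 0, 0]},
    {"grip": 0.8, "dp": [0, 0, 0], "rotation": [0, 0, 0]},
  ],
)

```text
time_s: 7.42
tool_pos: [0.5253, 0.0436, 0.0233]
tool_rot: [-179.9, -0.3, -15.6]
force: [-0.3, -0.6, 0.2]
grip_width: 0.0464
```

```bash
python3 -c "
from h import *
st()"
```

```text
t7.42 brk [87.9 -0.2 23.3] rot [-179.9    -0.26  -15.6 ] F [-0.32 -0.6   0.23] w 46.39
```

carry_out(
  plan=[
    {"grip": 0.8, "dp": [0, 0.0015, 0.0005], "rotation": [0, 0, 0]},
    {"grip": 0.8, "dp": [0, 0.0015, 0.0005], "rotation": [0, 0, 0]},
    {"grip": 0.8, "dp": [0, 0.0015, 0.0005], "rotation": [0, 0, 0]},
    {"grip": 0.8, "dp": [0, 0.0015, 0], "rotation": [0, 0, 0]},
  ],
)

```text
time_s: 7.75
tool_pos: [0.5253, 0.0428, 0.0231]
tool_rot: [-179.5, -0.3, -15.5]
force: [0.8, 3.7, -0.8]
grip_width: 0.0468
```

```bash
python3 -c "
from h import *
st()"
```

```text
t7.75 brk [87.  -0.4 23.1] rot [-179.49   -0.34  -15.46] F [ 0.78  3.72 -0.83] w 46.76
```

carry_out(
  plan=[
    {"grip": 0.8, "dp": [0, 0, 0.001], "rotation": [0, 0, 0]},
    {"grip": 0.8, "dp": [0, 0, 0.001], "rotation": [0, 0, 0]},
    {"grip": 0.8, "dp": [0, 0, 0.001], "rotation": [0, 0, 0]},
  ],
)

```text
time_s: 8.0
tool_pos: [0.5253, 0.0426, 0.022]
tool_rot: [-179.5, -0.3, -15.4]
force: [-3.6, 4.0, 10.5]
grip_width: 0.0469
```

```bash
python3 -c "
from h import *
st()"
```

```text
t8.00 brk [86.8 -0.5 22. ] rot [-179.46   -0.29  -15.44] F [-3.61  4.01 10.53] w 46.89
```

carry_out(
  plan=[
    {"grip": 0.8, "dp": [0, 0.0015, -0.0005], "rotation": [0, 0, 0]},
    {"grip": 0.8, "dp": [0, 0.002, 0], "rotation": [0, 0, 0]},
    {"grip": 0.8, "dp": [0, 0.002, 0], "rotation": [0, 0, 0]},
    {"grip": 0.8, "dp": [0, 0.002, 0], "rotation": [0, 0, 0]},
  ],
)

```text
time_s: 8.33
tool_pos: [0.524, 0.0383, 0.0224]
tool_rot: [-179.2, -0.3, -15.3]
force: [1.4, 8.0, 0.4]
grip_width: 0.0467
```

```bash
python3 -c "
from h import *
import cv2
st()
cv2.imwrite('pics/s4.png',cv2.resize(env.read_camera('side')[100:260,150:300,::-1],None,fx=3.7,fy=3.7,interpolation=cv2.INTER_CUBIC))"
```

```text
t8.33 brk [82.3 -0.3 22.4] rot [-179.21   -0.34  -15.34] F [1.36 7.95 0.37] w 46.73
```

View pics/s4.png

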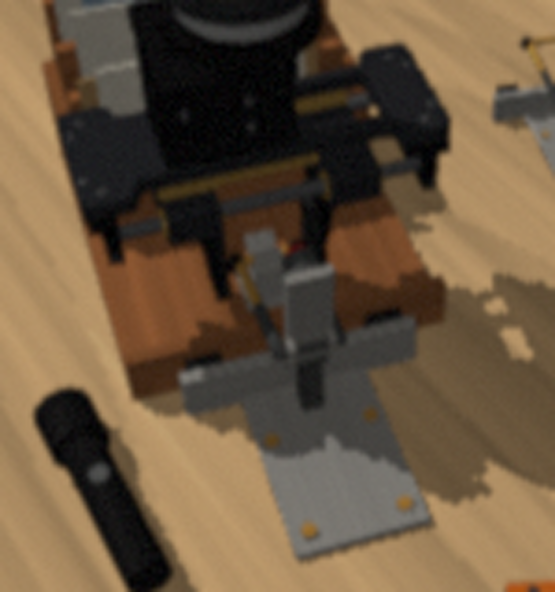

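The side view shows the lever tipped up with the loop's bar down at the keeper. The feel agrees: floor contact at bar z 39.7 mm, then 8 N when pulled against the lip. I'll relax, release and go up.

carry_out(
  plan=[
    {"grip": 0.8, "dp": [0, -0.001, 0], "rotation": [0, 0, 0]},
    {"grip": 0.6, "dp": [0, 0, 0], "rotation": [0, 0, 0]},
    {"grip": 0.3, "dp": [0, 0, 0], "rotation": [0, 0, 0]},
    {"grip": 0, "dp": [0, 0, 0], "rotation": [0, 0, 0]},
    {"grip": 0, "dp": [0, 0, 0], "rotation": [0, 0, 0]},
    {"grip": 0, "dp": [0, 0, 0], "rotation": [0, 0, 0]},
  ],
)

```text
time_s: 8.88
tool_pos: [0.5225, 0.0335, 0.0211]
tool_rot: [-179.6, -0.3, -15.5]
force: [-0.7, -0.5, 0.1]
grip_width: 0.0658
```

```bash
python3 -c "
from h import *
st()"
```

```text
t8.88 brk [77.4 -0.2 21.1] rot [-179.62   -0.28  -15.48] F [-0.74 -0.52  0.07] w 65.79
```

carry_out(
  plan=[
    {"grip": 0, "dp": [0, 0, 0], "rotation": [0, 0, 0]},
    {"grip": 0, "dp": [0, -0.002, 0], "rotation": [0, 0, 0]},
    {"grip": 0, "dp": [0, 0, -0.005], "rotation": [0, 0, 0]},
    {"grip": 0, "dp": [0, 0, -0.015], "rotation": [0, 0, 0]},
    {"grip": 0, "dp": [0, 0, -0.02], "rotation": [0, 0, 0]},
    {"grip": 0, "dp": [0, 0, -0.02], "rotation": [0, 0, 0]},
    {"grip": 0, "dp": [0, 0, -0.02], "rotation": [0, 0, 0]},
    {"grip": 0, "dp": [0, 0, -0.02], "rotation": [0, 0, 0]},
  ],
)

```text
time_s: 9.55
tool_pos: [0.5176, 0.032, 0.1205]
tool_rot: [179.8, 0.3, -15.6]
force: [-0.5, 0.2, -0.0]
grip_width: 0.0867
```

carry_out(
  plan=[
    {"grip": 0, "dp": [0, 0, -0.02], "rotation": [0, 0, 0]},
    {"grip": 0, "dp": [0, 0.005, -0.015], "rotation": [0, 0, 0]},
    {"grip": 0, "dp": [0, 0.01, 0], "rotation": [0, 0, 0]},
    {"grip": 0, "dp": [0, 0, 0], "rotation": [0, 0, 0]},
    {"grip": 0, "dp": [0, 0, 0], "rotation": [0, 0, 0]},
  ],
)

```text
time_s: 9.97
tool_pos: [0.5164, 0.0167, 0.1632]
tool_rot: [-179.9, -0.2, -15.6]
force: [0.0, 0.5, -0.3]
grip_width: 0.0868
```

```bash
python3 -c "
from h import *
import cv2
st()
a=cv2.resize(env.read_camera('side')[140:230,170:280,::-1],(484,396),interpolation=cv2.INTER_CUBIC)
W=env.camera_params('wrist');b=env.read_camera('wrist')[:,:,::-1]
b=cv2.resize(b[80:280,180:340],(316,396),interpolation=cv2.INTER_CUBIC)
cv2.imwrite('pics/c5.png',np.hstack([a,b]))
q=[(81,40,24),(81,40,-24),(75.3,46,0)]
print((proj(W,np.array([bw(*k) for k in q]))-[180,80])*1.98)
S=env.camera_params('side')
for th in(1.4,1.5,1.6,1.7,1.8):
    X=(rt(th)@np.array([[-75,12,-3],[-75,-12,-3]]).T).T+[0,0,40]
    print(th,((proj(S,T(BR,X/1e3))-[170,140])*4.4).round(0).tolist())
"
```

```text
t9.97 brk [ 59.6   1.3 163.2] rot [-179.89   -0.18  -15.62] F [ 0.04  0.5  -0.34] w 86.8
[[108.17213097 159.52196278]
 [211.02464266 159.13875441]
 [159.7106915  174.22367151]]
1.4 [[252.0, 157.0], [310.0, 142.0]]
1.5 [[246.0, 142.0], [304.0, 128.0]]
1.6 [[241.0, 129.0], [298.0, 115.0]]
1.7 [[236.0, 117.0], [293.0, 103.0]]
1.8 [[231.0, 107.0], [288.0, 94.0]]
```

View pics/c5.png

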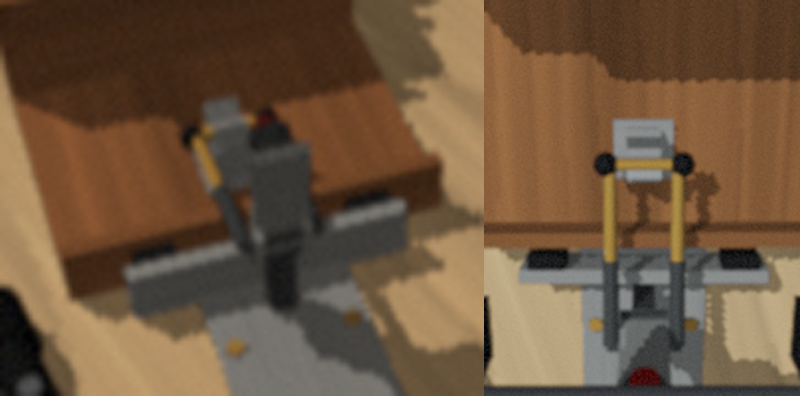

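Both views show the bar behind the lip: in the right crop the balls are at (604,163) and (683,163) with the lip in front at (645,177). The loop is hooked and the lever sits at about 1.42 rad. Next I pinch the handle's edges at about 66 mm from the hinge.

carry_out(
  plan=[
    {"grip": 0, "dp": [0, 0.015, 0], "rotation": [0, 0, 0]},
    {"grip": 0, "dp": [0, 0.02, 0], "rotation": [0, 0, 0]},
    {"grip": 0, "dp": [0, 0.018, 0], "rotation": [0, 0, 0]},
    {"grip": 0, "dp": [0, 0.008, 0], "rotation": [0, 0, 0]},
    {"grip": 0, "dp": [0, 0, 0], "rotation": [0, 0, 0]},
    {"grip": 0, "dp": [0, 0, 0], "rotation": [0, 0, 0]},
  ],
)

```text
time_s: 10.57
tool_pos: [0.4945, -0.0465, 0.157]
tool_rot: [179.7, 0.4, -15.5]
force: [0.2, 0.8, 0.6]
grip_width: 0.0872
```

```bash
python3 -c "
from h import *
st();rows(bw(-10,87),[180,0,-15.5],7)"
```

```text
t10.57 brk [ -7.3   5.4 157. ] rot [179.73   0.4  -15.53] F [0.19 0.82 0.56] w 87.24
[0.0008, 0.0003, 0.01] [0.04, 0.06, -0.0]
[0.0008, 0.0004, 0.01] [0.04, 0.06, -0.0]
[0.0008, 0.0004, 0.01] [0.04, 0.06, -0.0]
[0.0008, 0.0004, 0.01] [0.04, 0.06, -0.0]
[0.0008, 0.0004, 0.01] [0.04, 0.06, -0.0]
[0.0008, 0.0004, 0.01] [0.04, 0.06, -0.0]
[0.0008, 0.0004, 0.01] [0.04, 0.06, -0.0]
```

carry_out(
  plan=[
    {"grip": 0, "dp": [0.002, 0.0005, 0.008], "rotation": [0, 0, 0]},
    {"grip": 0, "dp": [0.002, 0.0005, 0.01], "rotation": [0, 0, 0]},
    {"grip": 0, "dp": [0.001, 0.0005, 0.01], "rotation": [0.1, 0.2, 0]},
    {"grip": 0, "dp": [0, 0.0005, 0.01], "rotation": [0.1, 0.2, 0]},
    {"grip": 0, "dp": [0, 0.0005, 0.01], "rotation": [0, 0, 0]},
    {"grip": 0, "dp": [0, 0, 0.008], "rotation": [0, 0, 0]},
    {"grip": 0, "dp": [0, 0, 0], "rotation": [0, 0, 0]},
    {"grip": 0, "dp": [0, 0, 0], "rotation": [0, 0, 0]},
  ],
)

```text
time_s: 11.23
tool_pos: [0.499, -0.0457, 0.0926]
tool_rot: [179.9, 0.2, -15.1]
force: [-0.2, 0.2, 0.7]
grip_width: 0.0868
```

```bash
python3 -c "
from h import *
st();rows(bw(-10,86),[180,0,-15.5],3)"
```

```text
t11.23 brk [-5.2  1.4 92.6] rot [179.86   0.18 -15.08] F [-0.21  0.25  0.71] w 86.8
[0.0005, 0.0016, 0.0022] [0.05, 0.06, 0.14]
[0.0005, 0.0016, 0.0022] [0.05, 0.06, 0.14]
[0.0005, 0.0016, 0.0022] [0.05, 0.06, 0.14]
```

carry_out(
  plan=[
    {"grip": 0, "dp": [0.0005, 0.002, 0.002], "rotation": [0, 0, 0.2]},
    {"grip": 0, "dp": [0.0005, 0.002, 0.002], "rotation": [0, 0, 0.2]},
    {"grip": 0, "dp": [0.0005, 0.001, 0.002], "rotation": [0, 0, 0]},
    {"grip": 0.5, "dp": [0, 0, 0], "rotation": [0, 0, 0]},
    {"grip": 0.6, "dp": [0, 0, 0], "rotation": [0, 0, 0]},
    {"grip": 0.6, "dp": [0, 0, 0], "rotation": [0, 0, 0]},
  ],
  force=8,
)

```text
time_s: 11.73
tool_pos: [0.5006, -0.0513, 0.0872]
tool_rot: [179.9, 0.0, -15.5]
force: [0.9, 0.5, 0.8]
grip_width: 0.074
```

```bash
python3 -c "
from h import *
st()"
```

```text
t11.73 brk [-10.2  -1.6  87.2] rot [ 1.7991e+02  4.0000e-02 -1.5500e+01] F [0.87 0.51 0.79] w 74.05
```

carry_out(
  plan=[
    {"grip": 0.6, "dp": [-0.001, 0, 0], "rotation": [0, 0, 0]},
    {"grip": 0.8, "dp": [-0.0005, 0, 0], "rotation": [0, 0, 0]},
    {"grip": 0.9, "dp": [0, 0, 0], "rotation": [0, 0, 0]},
    {"grip": 0.9, "dp": [0, 0, 0], "rotation": [0, 0, 0]},
    {"grip": 0.9, "dp": [0, 0, 0], "rotation": [0, 0, 0]},
    {"grip": 0.9, "dp": [0, 0, 0], "rotation": [0, 0, 0]},
    {"grip": 0.9, "dp": [0, 0, 0], "rotation": [0, 0, 0]},
    {"grip": 0.9, "dp": [0, 0, 0], "rotation": [0, 0, 0]},
  ],
)

```text
time_s: 12.4
tool_pos: [0.4988, -0.0504, 0.0881]
tool_rot: [180.0, 0.1, -15.5]
force: [0.0, 0.2, 2.4]
grip_width: 0.024
```

carry_out(
  plan=[
    {"grip": 0.9, "dp": [0, 0, 0], "rotation": [0, 0, 0]},
    {"grip": 0.9, "dp": [0, 0, 0], "rotation": [0, 0, 0]},
  ],
)

```text
time_s: 12.57
tool_pos: [0.4988, -0.0505, 0.0881]
tool_rot: [180.0, 0.1, -15.5]
force: [-0.1, -0.7, 1.3]
grip_width: 0.0236
```

```bash
python3 -c "
from h import *
st()"
```

```text
t12.57 brk [-9.9  0.3 88.1] rot [ 1.7997e+02  5.0000e-02 -1.5500e+01] F [-0.11 -0.74  1.32] w 23.6
```

carry_out(
  plan=[
    {"grip": 0.9, "dp": [0, 0.004, 0.0007], "rotation": [0, 0, 0]},
    {"grip": 0.9, "dp": [0, 0.004, 0.001], "rotation": [0, 0, 0]},
    {"grip": 0.9, "dp": [0, 0.004, 0.0013], "rotation": [0, 0, 0]},
    {"grip": 0.9, "dp": [0, 0.004, 0.0016], "rotation": [0, 0, 0]},
    {"grip": 0.9, "dp": [0, 0, 0], "rotation": [0, 0, 0]},
  ],
)

```text
time_s: 12.98
tool_pos: [0.4949, -0.0642, 0.0835]
tool_rot: [-179.8, 0.0, -15.4]
force: [0.4, 0.4, -0.9]
grip_width: 0.0242
```

```bash
cat >> h.py <<'E'
def lev():
    st();o=wb(env.get_obs()["tool_pos"]);x,z=o[0],o[2]+19-40;print("r %.1f th %.3f"%(np.hypot(x,z),np.arctan2(z,-x)))
E
python3 -c "
from h import *
lev()"
```

```text
t12.98 brk [-24.2   0.3  83.5] rot [-1.7978e+02  3.0000e-02 -1.5390e+01] F [ 0.41  0.38 -0.9 ] w 24.17
r 67.0 th 1.201
```

carry_out(
  plan=[
    {"grip": 0.9, "dp": [0, 0.004, 0.0016], "rotation": [0, 0, 0]},
    {"grip": 0.9, "dp": [0, 0.004, 0.002], "rotation": [0, 0, 0]},
    {"grip": 0.9, "dp": [0, 0.004, 0.0024], "rotation": [0, 0, 0]},
    {"grip": 0.9, "dp": [0, 0.004, 0.003], "rotation": [0, 0, 0]},
    {"grip": 0.9, "dp": [0, 0.004, 0.0035], "rotation": [0, 0, 0]},
    {"grip": 0.9, "dp": [0, 0, 0], "rotation": [0, 0, 0]},
  ],
)

```text
time_s: 13.48
tool_pos: [0.4891, -0.0848, 0.0694]
tool_rot: [-179.7, 0.0, -15.4]
force: [1.0, 2.5, -1.1]
grip_width: 0.0234
```

```bash
python3 -c "
from h import *
lev()"
```

```text
t13.48 brk [-45.6   0.4  69.4] rot [-1.7969e+02  3.0000e-02 -1.5420e+01] F [ 1.05  2.53 -1.1 ] w 23.36
r 66.5 th 0.815
```

carry_out(
  plan=[
    {"grip": 0.9, "dp": [0, 0.003, 0.003], "rotation": [0, 0, 0]},
    {"grip": 0.9, "dp": [0, 0.003, 0.0035], "rotation": [0, 0, 0]},
    {"grip": 0.9, "dp": [0, 0.0025, 0.0035], "rotation": [0, 0, 0]},
    {"grip": 0.9, "dp": [0, 0.0025, 0.004], "rotation": [0, 0, 0]},
    {"grip": 0.9, "dp": [0, 0, 0], "rotation": [0, 0, 0]},
  ],
)

```text
time_s: 13.9
tool_pos: [0.4859, -0.0962, 0.054]
tool_rot: [-179.7, 0.1, -15.4]
force: [1.0, 2.7, -0.6]
grip_width: 0.0235
```

```bash
python3 -c "
from h import *
lev()"
```

```text
t13.90 brk [-57.5   0.5  54. ] rot [-1.7968e+02  6.0000e-02 -1.5410e+01] F [ 1.01  2.72 -0.61] w 23.49
r 66.3 th 0.521
```

carry_out(
  plan=[
    {"grip": 0.9, "dp": [0, 0.0015, 0.003], "rotation": [0, 0, 0]},
    {"grip": 0.9, "dp": [0, 0.0015, 0.003], "rotation": [0, 0, 0]},
    {"grip": 0.9, "dp": [0, 0.0012, 0.003], "rotation": [0, 0, 0]},
    {"grip": 0.9, "dp": [0, 0.001, 0.003], "rotation": [0, 0, 0]},
  ],
)

```text
time_s: 14.23
tool_pos: [0.4843, -0.1019, 0.041]
tool_rot: [-179.7, 0.1, -15.4]
force: [-0.3, 2.7, 1.5]
grip_width: 0.0238
```

```bash
python3 -c "
from h import *
lev()"
```

```text
t14.23 brk [-63.3   0.5  41. ] rot [-1.7971e+02  6.0000e-02 -1.5390e+01] F [-0.32  2.68  1.5 ] w 23.82
r 66.4 th 0.306
```

carry_out(
  plan=[
    {"grip": 0.9, "dp": [0, 0.0008, 0.003], "rotation": [0, 0, 0]},
    {"grip": 0.9, "dp": [0, 0.0006, 0.003], "rotation": [0, 0, 0]},
    {"grip": 0.9, "dp": [0, 0.0004, 0.003], "rotation": [0, 0, 0]},
    {"grip": 0.9, "dp": [0, 0.0002, 0.002], "rotation": [0, 0, 0]},
  ],
)

```text
time_s: 14.57
tool_pos: [0.4835, -0.1048, 0.0282]
tool_rot: [-179.8, 0.1, -15.4]
force: [0.7, 1.8, 1.3]
grip_width: 0.0237
```

```bash
python3 -c "
from h import *
lev()"
```

```text
t14.57 brk [-66.4   0.5  28.2] rot [-1.7978e+02  5.0000e-02 -1.5410e+01] F [0.65 1.8  1.3 ] w 23.65
r 66.8 th 0.108
```

carry_out(
  plan=[
    {"grip": 0.9, "dp": [0, 0, 0.002], "rotation": [0, 0, 0]},
    {"grip": 0.9, "dp": [0, 0, 0.002], "rotation": [0, 0, 0]},
    {"grip": 0.9, "dp": [0, 0, 0.001], "rotation": [0, 0, 0]},
    {"grip": 0.9, "dp": [0, 0, 0.001], "rotation": [0, 0, 0]},
    {"grip": 0.9, "dp": [0, 0, 0.001], "rotation": [0, 0, 0]},
  ],
)

```text
time_s: 14.98
tool_pos: [0.4834, -0.1054, 0.0217]
tool_rot: [-179.8, 0.1, -15.4]
force: [-3.3, 1.7, 9.7]
grip_width: 0.0237
```

```bash
python3 -c "
from h import *
lev()"
```

```text
t14.98 brk [-67.    0.4  21.7] rot [-1.798e+02  1.300e-01 -1.540e+01] F [-3.31  1.67  9.68] w 23.75
r 67.0 th 0.010
```

carry_out(
  plan=[
    {"grip": 0.9, "dp": [0, 0, -0.0005], "rotation": [0, 0, 0]},
    {"grip": 0.6, "dp": [0, 0, 0], "rotation": [0, 0, 0]},
    {"grip": 0.4, "dp": [0, 0, 0], "rotation": [0, 0, 0]},
    {"grip": 0.4, "dp": [0, 0, 0], "rotation": [0, 0, 0]},
    {"grip": 0.4, "dp": [0, 0, -0.005], "rotation": [0, 0, 0]},
    {"grip": 0.4, "dp": [0, 0, -0.015], "rotation": [0, 0, 0]},
    {"grip": 0.4, "dp": [0, 0, -0.015], "rotation": [0, 0, 0]},
    {"grip": 0.4, "dp": [0, 0, -0.015], "rotation": [0, 0, 0]},
  ],
)

```text
time_s: 15.65
tool_pos: [0.4797, -0.1087, 0.0711]
tool_rot: [179.8, 0.5, -15.5]
force: [0.7, -0.1, 0.1]
grip_width: 0.0515
```

carry_out(
  plan=[
    {"grip": 0.6, "dp": [0, 0, -0.01], "rotation": [0, 0, 0]},
    {"grip": 0.8, "dp": [0, 0, 0], "rotation": [0, 0, 0]},
    {"grip": 1, "dp": [0, 0, 0], "rotation": [0, 0, 0]},
    {"grip": 1, "dp": [0, 0, 0], "rotation": [0, 0, 0]},
    {"grip": 1, "dp": [0, 0, 0], "rotation": [0, 0, 0]},
    {"grip": 1, "dp": [0, 0, 0], "rotation": [0, 0, 0]},
  ],
  force=20,
)

```text
time_s: 16.15
tool_pos: [0.4812, -0.1097, 0.0837]
tool_rot: [179.8, 0.3, -15.5]
force: [-0.3, 1.2, 0.9]
grip_width: 0.0204
```

```bash
python3 -c "
from h import *
import cv2
st();rows(bw(-64,75),[180,0,-15.5],3)
a=cv2.resize(env.read_camera('side')[150:250,170:280,::-1],(484,440),interpolation=cv2.INTER_CUBIC)
W=env.camera_params('wrist');b=env.read_camera('wrist')[:,:,::-1]
b=cv2.resize(b[0:330,136:366],(307,440))
cv2.imwrite('pics/c6.png',np.hstack([a,b]))
S=env.camera_params('side')
for z in(43,48.5,55,62.5): print(z,((proj(S,bw(-64,z))-[170,150])*4.4).round(0),((proj(W,bw(-64,z))-[136,0])*1.333).round(0))
"
```

```text
t16.15 brk [-71.6   1.5  83.7] rot [179.83   0.26 -15.52] F [-0.32  1.18  0.86] w 20.42
[0.0005, -0.0026, 0.0029] [0.05, 0.09, -0.01]
[0.0005, -0.0026, 0.0029] [0.05, 0.09, -0.01]
[0.0005, -0.0025, 0.0029] [0.05, 0.09, -0.01]
43 [[323. 307.]] [[168. 274.]]
48.5 [[323. 298.]] [[168. 278.]]
55 [[322. 288.]] [[168. 283.]]
62.5 [[322. 276.]] [[168. 289.]]
```

View pics/c6.png

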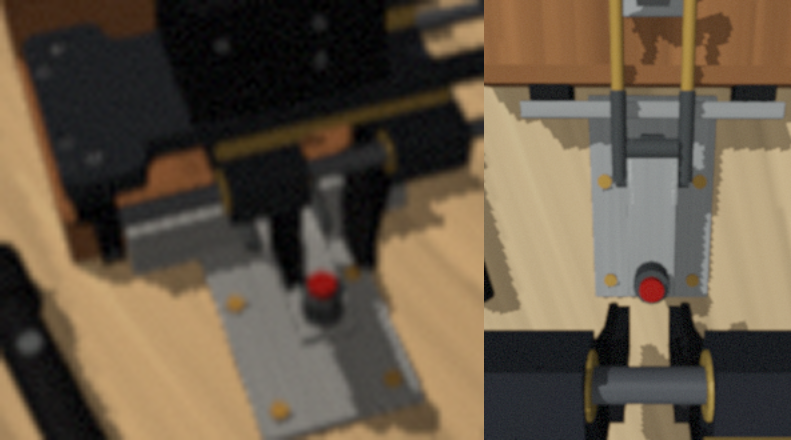

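The handle lies flat, the rail is against the bumpers, and the tall collar with the red button out is at side crop (322,285), so its top is at z ≈ 60 mm. I'll centre over it with the fingers shut.

carry_out(
  plan=[
    {"grip": 1, "dp": [0.0005, -0.0025, 0.003], "rotation": [0, 0.1, 0]},
    {"grip": 1, "dp": [0.0005, -0.0025, 0.003], "rotation": [0, 0.1, 0]},
    {"grip": 1, "dp": [0.0005, -0.0015, 0.001], "rotation": [0, 0, 0]},
    {"grip": 1, "dp": [0, 0, 0], "rotation": [0, 0, 0]},
    {"grip": 1, "dp": [0, 0, 0], "rotation": [0, 0, 0]},
  ],
)

```text
time_s: 16.67
tool_pos: [0.4836, -0.1029, 0.0744]
tool_rot: [179.8, 0.2, -15.5]
force: [-0.0, -0.5, 0.2]
grip_width: 0.0004
```

```bash
python3 -c "
from h import *
st()"
```

```text
t16.67 brk [-64.4   0.9  74.4] rot [179.76   0.2  -15.5 ] F [-0.04 -0.47  0.19] w 0.36
```

carry_out(
  plan=[
    {"grip": 1, "dp": [0.0005, 0, 0.002], "rotation": [0.1, 0.1, 0]},
    {"grip": 1, "dp": [0, 0, 0.002], "rotation": [0.1, 0, 0]},
    {"grip": 1, "dp": [0, 0, 0.002], "rotation": [0, 0, 0]},
    {"grip": 1, "dp": [0, 0, 0.001], "rotation": [0, 0, 0]},
    {"grip": 1, "dp": [0, 0, 0.001], "rotation": [0, 0, 0]},
  ],
)

```text
time_s: 17.08
tool_pos: [0.4844, -0.1032, 0.0659]
tool_rot: [180.0, 0.1, -15.5]
force: [0.2, -0.3, -0.4]
grip_width: 0.0002
```

carry_out(
  plan=[
    {"grip": 1, "dp": [0, 0, 0.001], "rotation": [0, 0, 0]},
    {"grip": 1, "dp": [0, 0, 0.0007], "rotation": [0, 0, 0]},
  ],
)

```text
time_s: 17.25
tool_pos: [0.4842, -0.1033, 0.0639]
tool_rot: [180.0, 0.1, -15.5]
force: [0.6, 0.8, 0.3]
grip_width: 0.0002
```

carry_out(
  plan=[
    {"grip": 1, "dp": [0, 0, 0.0007], "rotation": [0, 0, 0]},
    {"grip": 1, "dp": [0, 0, 0.0007], "rotation": [0, 0, 0]},
  ],
)

```text
time_s: 17.42
tool_pos: [0.4843, -0.1033, 0.0623]
tool_rot: [180.0, 0.1, -15.5]
force: [-0.8, -0.1, 1.5]
grip_width: 0.0006
```

carry_out(
  plan=[
    {"grip": 1, "dp": [0, 0, 0.0007], "rotation": [0, 0, 0]},
    {"grip": 1, "dp": [0, 0, 0.0007], "rotation": [0, 0, 0]},
  ],
)

```text
time_s: 17.58
tool_pos: [0.4844, -0.1034, 0.062]
tool_rot: [-180.0, 0.1, -15.5]
force: [-3.6, 0.6, 9.5]
grip_width: 0.0007
```

carry_out(
  plan=[
    {"grip": 1, "dp": [0, 0, 0.0006], "rotation": [0, 0, 0]},
    {"grip": 1, "dp": [0, 0, 0.0006], "rotation": [0, 0, 0]},
  ],
)

```text
time_s: 17.75
tool_pos: [0.4844, -0.1034, 0.0621]
tool_rot: [-179.9, 0.1, -15.5]
force: [-1.9, -0.3, 4.5]
grip_width: 0.0004
```

carry_out(
  plan=[
    {"grip": 1, "dp": [0, 0, 0.0009], "rotation": [0, 0, 0]},
    {"grip": 1, "dp": [0, 0, 0.0009], "rotation": [0, 0, 0]},
  ],
)

```text
time_s: 17.92
tool_pos: [0.4844, -0.1034, 0.062]
tool_rot: [-179.9, 0.2, -15.5]
force: [-3.0, 0.7, 8.4]
grip_width: 0.0004
```

carry_out(
  plan=[
    {"grip": 1, "dp": [0, 0, 0.0011], "rotation": [0, 0, 0]},
  ],
)

```text
time_s: 18.0
tool_pos: [0.4845, -0.1035, 0.062]
tool_rot: [-179.8, 0.2, -15.5]
force: [-4.1, 1.5, 10.7]
grip_width: 0.0006
```

carry_out(
  plan=[
    {"grip": 1, "dp": [0, 0, 0.0013], "rotation": [0, 0, 0]},
  ],
)

```text
time_s: 18.08
tool_pos: [0.4845, -0.1035, 0.0619]
tool_rot: [-179.8, 0.2, -15.5]
force: [-5.4, 1.7, 12.0]
grip_width: 0.0006
```

carry_out(
  plan=[
    {"grip": 1, "dp": [0, 0, 0.0014], "rotation": [0, 0, 0]},
  ],
)

```text
time_s: 18.17
tool_pos: [0.4845, -0.1035, 0.0617]
tool_rot: [-179.8, 0.3, -15.5]
force: [-4.7, 0.8, 12.7]
grip_width: 0.0006
```

carry_out(
  plan=[
    {"grip": 1, "dp": [0, 0, 0.0014], "rotation": [0, 0, 0]},
  ],
)

```text
time_s: 18.25
tool_pos: [0.4845, -0.1035, 0.0616]
tool_rot: [-179.7, 0.3, -15.6]
force: [-4.4, -0.0, 11.2]
grip_width: 0.0007
```

carry_out(
  plan=[
    {"grip": 1, "dp": [0, 0, 0.0015], "rotation": [0, 0, 0]},
    {"grip": 1, "dp": [0, 0, 0.0015], "rotation": [0, 0, 0]},
  ],
)

```text
time_s: 18.42
tool_pos: [0.4845, -0.1035, 0.0613]
tool_rot: [-179.6, 0.4, -15.6]
force: [-3.9, 0.7, 12.1]
grip_width: 0.0006
```

carry_out(
  plan=[
    {"grip": 1, "dp": [0, 0, 0.0015], "rotation": [-0.1, 0, 0]},
    {"grip": 1, "dp": [0, 0, 0.0015], "rotation": [-0.1, 0, 0]},
  ],
)

```text
time_s: 18.58
tool_pos: [0.4845, -0.1035, 0.0609]
tool_rot: [-179.7, 0.5, -15.6]
force: [-4.5, 0.4, 12.3]
grip_width: 0.0005
```

carry_out(
  plan=[
    {"grip": 1, "dp": [0, 0, 0.0015], "rotation": [-0.2, -0.2, 0]},
    {"grip": 1, "dp": [0, 0, 0.0016], "rotation": [-0.2, -0.2, 0]},
    {"grip": 1, "dp": [0, 0, 0.0016], "rotation": [-0.1, -0.2, 0]},
    {"grip": 1, "dp": [0, 0, 0.0016], "rotation": [-0.1, -0.2, 0]},
  ],
)

```text
time_s: 18.92
tool_pos: [0.4845, -0.1035, 0.0601]
tool_rot: [179.9, 1.4, -15.6]
force: [-4.3, 0.9, 11.4]
grip_width: 0.0004
```

carry_out(
  plan=[
    {"grip": 1, "dp": [0, 0, 0.0016], "rotation": [0, -0.1, 0]},
    {"grip": 1, "dp": [0, 0, 0.0016], "rotation": [0, -0.1, 0]},
    {"grip": 1, "dp": [0, 0, 0.0016], "rotation": [0, -0.1, 0]},
    {"grip": 1, "dp": [0, 0, 0.0016], "rotation": [0, -0.1, 0]},
  ],
)

```text
time_s: 19.25
tool_pos: [0.4845, -0.1034, 0.0591]
tool_rot: [-179.9, 2.0, -15.6]
force: [-3.9, 1.6, 12.2]
grip_width: 0.0003
```

carry_out(
  plan=[
    {"grip": 1, "dp": [0, 0, 0.0015], "rotation": [0, 0.4, 0]},
    {"grip": 1, "dp": [0, 0, 0.0015], "rotation": [0, 0.4, 0]},
    {"grip": 1, "dp": [0, 0, 0.0015], "rotation": [0, 0.3, 0]},
  ],
)

```text
time_s: 19.5
tool_pos: [0.4845, -0.1035, 0.0584]
tool_rot: [-179.8, 1.0, -15.6]
force: [-4.1, 0.5, 11.1]
grip_width: 0.0004
```

carry_out(
  plan=[
    {"grip": 1, "dp": [0, 0, 0.0015], "rotation": [0, 0.3, 0]},
    {"grip": 1, "dp": [0, 0, 0.0015], "rotation": [0, 0.3, 0]},
  ],
)

```text
time_s: 19.67
tool_pos: [0.4845, -0.1035, 0.0581]
tool_rot: [-179.7, 0.5, -15.6]
force: [-4.4, 0.5, 12.3]
grip_width: 0.0004
```

carry_out(
  plan=[
    {"grip": 1, "dp": [0, 0, 0.0015], "rotation": [0, 0.2, 0]},
    {"grip": 1, "dp": [0, 0, 0.0015], "rotation": [0, 0.1, 0]},
  ],
)

```text
time_s: 19.83
tool_pos: [0.4845, -0.1035, 0.0578]
tool_rot: [-179.6, 0.2, -15.7]
force: [-4.3, 0.7, 13.1]
grip_width: 0.0006
```

carry_out(
  plan=[
    {"grip": 1, "dp": [0, 0, 0.0015], "rotation": [0, 0, 0]},
    {"grip": 1, "dp": [0, 0, 0.0015], "rotation": [0, 0, 0]},
  ],
)

```text
time_s: 20.0
tool_pos: [0.4845, -0.1035, 0.0578]
tool_rot: [-179.5, 0.3, -15.7]
force: [-5.4, 0.3, 13.2]
grip_width: 0.0002
```

carry_out(
  plan=[
    {"grip": 1, "dp": [0, 0, 0.0017], "rotation": [0, 0, 0]},
    {"grip": 1, "dp": [0, 0, 0.0018], "rotation": [0, 0, 0]},
  ],
)

```text
time_s: 20.17
tool_pos: [0.4846, -0.1035, 0.0577]
tool_rot: [-179.4, 0.4, -15.7]
force: [-6.1, -0.1, 16.6]
grip_width: 0.0007
```

carry_out(
  plan=[
    {"grip": 1, "dp": [0, 0, 0.0018], "rotation": [0, 0, 0]},
  ],
)

```text
time_s: 20.25
tool_pos: [0.4846, -0.1035, 0.0577]
tool_rot: [-179.3, 0.4, -15.7]
force: [-6.1, 0.1, 16.5]
grip_width: 0.0003
```

The button is bottomed: 16.5 N with no further motion, after 4.2 mm of travel. I'll retreat upward and check.

carry_out(
  plan=[
    {"grip": 1, "dp": [0, 0, -0.001], "rotation": [0, 0, 0]},
    {"grip": 1, "dp": [0, 0, -0.005], "rotation": [0, 0, 0]},
    {"grip": 1, "dp": [0, 0, -0.015], "rotation": [0, 0, 0]},
    {"grip": 1, "dp": [0, 0.01, -0.025], "rotation": [0, 0, 0]},
    {"grip": 1, "dp": [0, 0.02, -0.025], "rotation": [0, 0, 0]},
    {"grip": 1, "dp": [0, 0.02, -0.025], "rotation": [0, 0, 0]},
    {"grip": 1, "dp": [0, 0.01, -0.02], "rotation": [0, 0, 0]},
    {"grip": 1, "dp": [0, 0, 0], "rotation": [0, 0, 0]},
  ],
)

```text
time_s: 20.92
tool_pos: [0.4676, -0.1645, 0.1785]
tool_rot: [-179.4, 0.5, -15.5]
force: [0.5, 0.1, 0.3]
grip_width: 0.0003
```

```bash
python3 -c "
from h import *
import cv2
st()
a=cv2.resize(env.read_camera('side')[140:250,160:290,::-1],(520,440),interpolation=cv2.INTER_CUBIC)
b=env.read_camera('wrist')[:,:,::-1]
b=cv2.resize(b[0:360,156:356],(244,440))
cv2.imwrite('pics/c7.png',np.hstack([a,b]))
"
```

```text
t20.92 brk [-1.282e+02 -1.000e-01  1.785e+02] rot [-179.4     0.53  -15.54] F [0.55 0.15 0.26] w 0.3
```

View pics/c7.png

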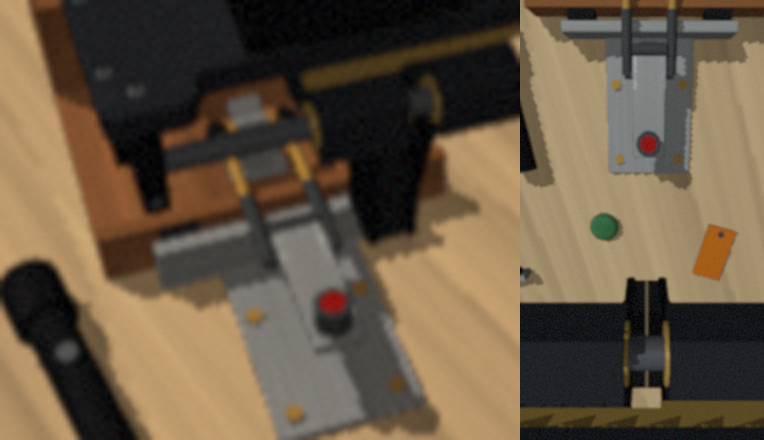

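The handle is flat, the button is recessed in its collar (side crop 333,303), the bar sits in the keeper (crop 255,120), the caddy is against the bumpers, and the pebble and key tag are undisturbed. Handing in.

```bash
python3 -c "
from h import *
st();print(env.sign_off())"
```

```text
t21.02 brk [-125.9    1.7  175.2] rot [-179.38    0.81  -15.41] F [-0.22 -0.37  0.14] w 0.69
the job is handed in; nothing more can be done
None
```

The caddy is latched to the bracket, and I handed the job in at 21 s with the arm well clear of everything.

- **Hooking:** I pinched the loop's balls, swung the loop over and lowered its bar into the keeper. I felt the groove floor at 39.7 mm, where 39.5 was expected. Pulling back then met about 8 N at the lip.
- **Lever:** I held the handle by its edges and brought it down over centre. Readings between moves were about 4 N or less until it met its stop, where I read 10 N at 0.01 rad from flat.
- **Button:** It slid at about 12 N over roughly 4.2 mm, then stopped. It did not move further at 16.5 N vertical (about 17.6 N in all).

The last pictures show the bar in the keeper, the handle flat, the button down in its collar and the caddy against the bumpers. The pebble and key tag look untouched. The flashlight also looks in place where it is in view. The saucer was not in those last pictures, but the arm did not go near it.

One thing did not go as planned: when I released the loop, the gripper drifted about 5 mm towards the bracket. The next picture showed the bar still seated in the keeper.

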